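# Pack and close the drive transit case

### The arm

A 6-joint arm with a two-finger parallel gripper is mounted at the origin on the work surface. World frame = base frame: x ahead of the robot, y to its left, z up, the work surface at z = 0. Lengths are in m, angles in rad, forces in N, time in s.
With the tool pointing down it reaches from about 0.375 to 0.975 m from the base axis. Payload 3.8 kg.
Tool frame: the origin (TCP) lies between the finger pads; the fingertips stand 8 mm ahead of it and the grasp point (between the pads) lies 11 mm behind it (tcp_to_tips is the distance from the TCP to the fingertips, in m); z points along the fingers, y is the line along which they close (so a half turn about z gives the same grasp; the last joint's range is limited). The gripper opens to 85 mm and grips with 20 to 120 N. Pads are 22 mm wide; open, the fingers measure 114 mm over their backs; the gripper's body (76 mm by 85 mm) begins 54 mm behind the grasp point. The pads swing forward as they close: fully open they stand 13 mm farther back than shut.
Start: joints at [-1.286, 0.264, 1.604, -0, 1.274, -0.037], TCP at [0.213, -0.64, 0.239] pointing down, gripper open.
Joint ranges: [-2.63, 2.63], [-0.94, 2.18], [0.31, 2.57], [-1.31, 4.45], [0, 2.66], [-2.55, 2.55]. Speed limits (rad/s): [2.57, 2.57, 3.14, 3.14, 3.14, 3.14].

### API

Orientations are given as a rotation vector (axis times angle).
In Python, from workcell import * gives the robot as it stands.
- The arm moves only by the tool move_arm, never from a script. Its argument "series" is one flat list of numbers, 7 for each row, row after row: the finger opening in cm, from 0 to 8.54, then the shift along the tool's x, y, z in cm, then the turn, a rotation vector about the tool's x, y, z in degrees. A call has 1 to 5 rows; each row shifts and turns the commanded pose from where the row before left it, along the tool's axes as they then stand; what a row does not reach is not made up. A row lasts 1/8 s, in which the tool goes at most 62.5 mm and 10.7 degrees, less where a joint would pass 70% of its speed; a pose out of reach is approached as far as the arm can. A call is refused whole if a number of a shift passes 6.25 or a number of a turn 10.7, either way. A call with a gripper value outside its range is refused whole. The fingers move at their own pace and stop on an object; "grip_force" is the grip in N (left out, the last holds). Time passes only in rows, so rows that do not move let the fingers close. It gives the time, the measured TCP pose, the force, the opening and the grip force at its end, in the units of the state.
- read_state(): the state, without advancing time (a new reading comes with each control period).
- read_camera(name): name is "scene" or "top"; returns the picture (384x512x3 uint8, red, green, blue); there is no depth.
- calibration(name): a dict with "camera_matrix" (3x3 intrinsics, pixels), "rvec" (rotation vector, rad) and "tvec" (3), from world to camera coordinates, as OpenCV has them. Camera axes: x right, y down, z forward; pixel columns grow to the right and rows downward; lengths in m; the calibration is good to about 2 mm. A picture is of the moment at which its call begins. calibration takes no time and is no camera call.
- finish_job(): hands the job in; it is judged then, once.
The state is a dict: "time": time; "q": joint angles; "joint_vel": joint speeds; "joint_torque": joint torques, N m; "tool_pos": TCP position; "tcp_rot": TCP orientation; "wrist_force": force on the tool from outside, world axes, zero at the start; "torque": the same for the moment, N m; "width": opening from 0.0 (shut) to 1.0 (fully open); "grip_force": force on a finger pad.
Only numpy, scipy, OpenCV 4.12 (cv2) and the standard library are available. Lean on these libraries where they do the work, as an engineer would, in place of code of your own. Each camera call takes 0.05 s, during which the arm holds its last target. There are 200 camera calls.

### The job

Pack every drive cartridge from the desk mat into the metal transit case, standing upright side by side across it, then slide the case's follower plate up until it stops, so that the whole row is packed tight against the fixed end wall. Then shut the lid fully, and after that fold the clamp lever fully down onto it. Leave the stapler, tape dispenser, mug and telephone where they are.

Things in the scene. Friction and masses are not known exactly. Their poses are not given: they have to be found in the camera images.
- cart1: one of five identical drive cartridges (three to five are present): grey box 110 (its x) x 40 (its y) x 52 mm with a heavy steel base and, standing on the middle of its top, a black grip 36 (x) x 14 (y) x 30 mm; 82 mm tall in all, about 0.3 kg. Either way round is the same. Origin: centre of the underside. Starts upright on the desk mat
- cart2: one of five identical drive cartridges (three to five are present): grey box 110 (its x) x 40 (its y) x 52 mm with a heavy steel base and, standing on the middle of its top, a black grip 36 (x) x 14 (y) x 30 mm; 82 mm tall in all, about 0.3 kg. Either way round is the same. Origin: centre of the underside. Starts upright on the desk mat
- cart3: one of five identical drive cartridges (three to five are present): grey box 110 (its x) x 40 (its y) x 52 mm with a heavy steel base and, standing on the middle of its top, a black grip 36 (x) x 14 (y) x 30 mm; 82 mm tall in all, about 0.3 kg. Either way round is the same. Origin: centre of the underside. Starts upright on the desk mat
- cart4: one of five identical drive cartridges (three to five are present): grey box 110 (its x) x 40 (its y) x 52 mm with a heavy steel base and, standing on the middle of its top, a black grip 36 (x) x 14 (y) x 30 mm; 82 mm tall in all, about 0.3 kg. Either way round is the same. Origin: centre of the underside. Starts upright on the desk mat
- cart5: one of five identical drive cartridges (three to five are present): grey box 110 (its x) x 40 (its y) x 52 mm with a heavy steel base and, standing on the middle of its top, a black grip 36 (x) x 14 (y) x 30 mm; 82 mm tall in all, about 0.3 kg. Either way round is the same. Origin: centre of the underside. Starts upright on the desk mat
- mat: thin brown desk mat, 290 (x) x 300 (y) x 3 mm, fixed; the cartridges start on it. Origin: centre of its underside, on the desk
- case: open-topped aluminium case, fixed; outside 129 (its x) x 272 (its y) x 100 mm high, walls and floor 6 mm. Cartridges stand in it with their 110 mm length along case x (3.5 mm play each side), in a row along case y. Lid hinge along its +x wall, clamp in the middle of its -x wall, follower parked at its +y wall. Origin: centre of its underside
- case_end (a point): point in the case at the foot of the fixed end wall's inner face (-y end), middle of the case's width, on the inner floor (6 mm above the desk); axes as the case. The row starts here
- follower_grip (a point): middle of the top of the follower's black grip (36 mm along case x, 14 along case y, 30 tall), 89 mm above the desk, at the case's mid width. The follower is a steel plate 112 (case x) x 14 (case y) x 52 mm high that slides in the case along y with about 6 N of friction and stays where left
- follower_face (a point): middle of the lower edge of the follower plate's face towards the cartridges; axes as the case
- follower (a joint): travel of the follower in m: 0 = parked at the case's +y wall (it starts within 15 mm of that), grows as it moves in case -y towards the end wall, up to 0.160
- lid_hinge (a point): on the lid's hinge axis (along case y), mid length: 64.5 mm from the case's centre in case +x, 101 mm above the desk. The lid is a plate 129 x 272 x 8 mm, lying above the axis when shut, its top then 109 mm above the desk. On its outer face a black rib handle 14 x 60 x 24 mm, 95 mm from the hinge, 75 mm to case +y of the middle
- lid_edge (a point): middle of the lid's free edge (129 mm from the hinge), on its outer face
- lid (a joint): lid angle in rad: 0 = shut, pi/2 = upright, starts at 1.75 to 2.0 leaning back to case +x; stiff hinge (0.45 N m), stays where it is left
- clamp_hinge (a point): on the clamp lever's hinge axis (parallel to case y): 71.5 mm from the case's centre in case -x, 114 mm above the desk, mid length
- clamp_tip (a point): end of the clamp lever, a dark steel bar 75 mm long, 20 mm wide (case y), 8 mm thick, with a black pad near its end
- clamp (a joint): clamp angle in rad: 0 = down, lying flat over the lid towards case +x; pi/2 = upright; starts at 1.75 to 2.05, leaning out to case -x; stiff hinge (0.15 N m), stays where it is left
- stapler: bystander: stapler 150 mm long, 60 mm high; origin under its centre
- tape_dispenser: bystander: red tape dispenser 170 mm long, 92 mm high; origin under its centre
- mug: bystander: white mug, 80 mm across, 95 mm high; origin under its centre
- phone: bystander: white desk telephone 170 x 210 mm, 86 mm high; origin under its centre

How it is judged:
By the outcome, as a careful person would: the job done as asked, in the order asked, and still so for the second after the job is handed in, with the robot touching nothing.
Of cart1, cart2, cart3, cart4, cart5 only 3 to 5 are there at a start; the rules pass over those that are not, and their reading is None.
At some moment in a run one of cart1, cart2, cart3, cart4, cart5 may be knocked a few centimetres aside while the robot is not near it.
It also fails if it takes over 210 s, if anything falls off the work surface, if the arm or the gripper's body presses on something with over 40 N, if the wrist force passes 120 N, or if a joint passes its speed limit or range.

## Working session

There is one attempt and no reset: what is moved stays moved. The work goes in short steps, Python scripts to look and compute and a tool call to move; the robot and the scene stay as the last step left them, time stands still between calls to the robot, and variables do not carry over. Pictures are saved under pics/ and viewed, at most 14 in all, crops included, and the job is handed in when it is done.

Besides the shell and the picture viewer there is one more tool, called as name(argument=value, ...) on one line, values as JSON. move_arm: Moves the arm, as the interface text tells. Its arguments: {"type":"object","properties":{"series":{"type":"array"},"grip_force":{"type":"number"}},"required":["series"]}

```bash
ls; mkdir -p pics
python3 - <<'E'
from workcell import *
import cv2
s=read_state();print(s)
for n in("scene","top"):
    cv2.imwrite(f"pics/{n}0.png",read_camera(n)[:,:,::-1]);print(n,calibration(n))
E
```

```text
pics
{'time': 0.0, 'q': array([-1.28589164e+00,  2.64760803e-01,  1.60538223e+00, -8.02538269e-06,
        1.27368925e+00, -3.68942930e-02]), 'joint_vel': array([ 3.30133346e-04, -8.08689673e-04,  1.26479899e-03,  3.02559933e-03,
       -7.08137093e-05,  2.85994213e-04]), 'joint_torque': array([-9.63925195e-04, -5.15116310e+01, -3.67314005e+01, -1.70903159e-04,
        1.27776770e-02,  1.69697199e-05]), 'tool_pos': array([ 0.21328342, -0.63966561,  0.2379524 ]), 'tcp_rot': array([-3.09882111e+00, -5.02950191e-01,  4.46774925e-04]), 'wrist_force': array([-0.44835386, -1.22542073, -0.01347601]), 'torque': array([ 0.05574405,  0.02719927, -0.03722892]), 'grip_force': 0.0, 'width': 0.9994959805430115}
scene {'camera_matrix': array([[408.4356273 ,   0.        , 254.93780456],
       [  0.        , 408.4356273 , 189.85412561],
       [  0.        ,   0.        ,   1.        ]]), 'rvec': array([ 1.85896503,  1.85075559, -0.60335127]), 'tvec': array([ 0.01649302, -0.42649745,  1.97739831])}
top {'camera_matrix': array([[442.12125385,   0.        , 260.69889391],
       [  0.        , 442.12125385, 191.227681  ],
       [  0.        ,   0.        ,   1.        ]]), 'rvec': array([ 2.1849728 , -2.16024664,  0.06744586]), 'tvec': array([0.01026061, 0.6127437 , 1.74863266])}
```

View pics/scene0.png

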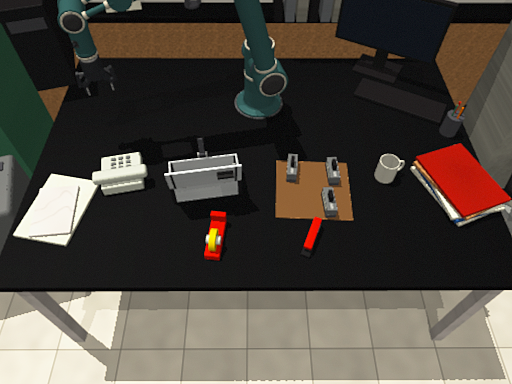

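View pics/top0.png

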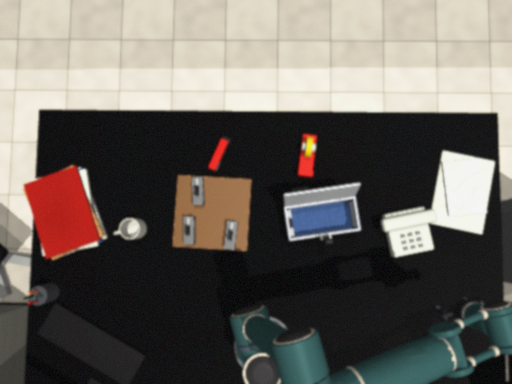

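The pictures show three cartridges on the mat: top view about (197,192), (190,229), (230,235). The case is at (322,215) with its lid leaning back toward world +x. Next I'll zoom in.

```bash
cat > h.py <<'E'
from workcell import *
import numpy as np, cv2
from scipy.spatial.transform import Rotation as R
def cam(n):
    c=calibration(n);return c["camera_matrix"],c["rvec"],c["tvec"]
def ray(n,u,v):
    K,r,t=cam(n);M=R.from_rotvec(r).as_matrix()
    return -M.T@t, M.T@np.linalg.solve(K,[u,v,1])
def onz(n,u,v,z):
    o,d=ray(n,u,v);return o+d*(z-o[2])/d[2]
def proj(n,P):
    K,r,t=cam(n);return cv2.projectPoints(np.atleast_2d(np.float64(P)),r,t,K,None)[0][:,0]
E
python3 - <<'E'
from h import *
t=cv2.imread("pics/top0.png");s=cv2.imread("pics/scene0.png")
a=cv2.resize(t[165:265,165:375],None,fx=3.8,fy=3.8,interpolation=cv2.INTER_CUBIC)
b=cv2.resize(s[130:230,160:360],None,fx=4,fy=4,interpolation=cv2.INTER_CUBIC)[:400,:798]
cv2.imwrite("pics/a.png",a);cv2.imwrite("pics/b.png",b)
print(proj("top",[[0,0,0],[.6,0,0],[.6,.3,0]]),proj("scene",[[.6,0,0],[.6,.3,0]]))
E
```

```text
[[263.29316847 346.15273806]
 [265.00363245 194.83833501]
 [191.37736549 194.0414807 ]] [[260.00048883 204.08705775]
 [335.45582882 203.91808831]]
```

View pics/a.png

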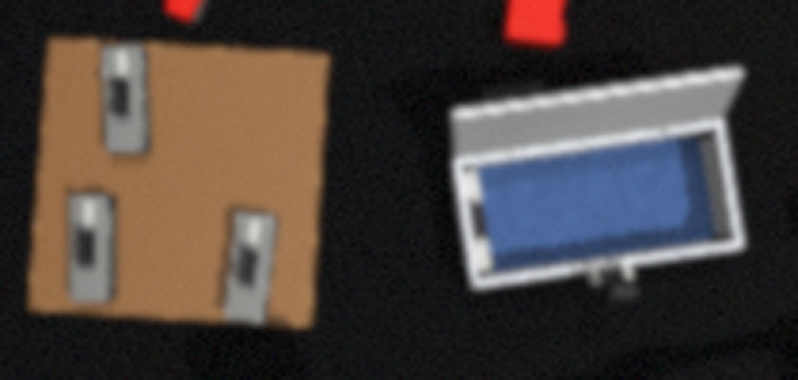

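View pics/b.png

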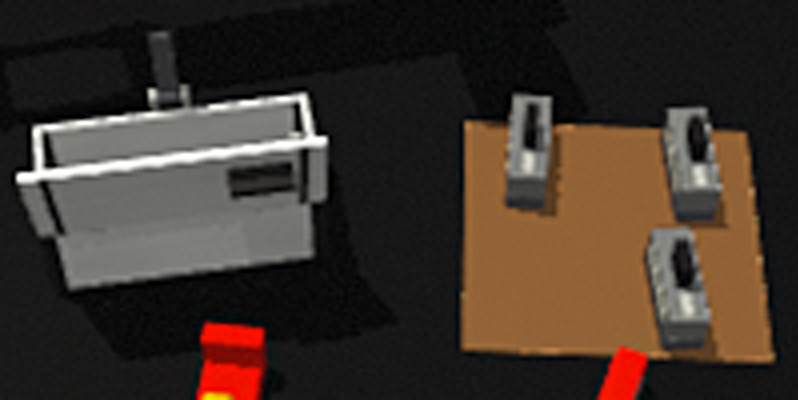

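```bash
cat >> h.py <<'E'
def carts(n,img):
    h=cv2.cvtColor(img,cv2.COLOR_BGR2HSV).astype(int)
    brown=((h[...,0]<22)&(h[...,1]>90)&(h[...,2]>60)).astype(np.uint8)
    nb,l,st,_=cv2.connectedComponentsWithStats(brown)
    P=np.float32([[.47,.10],[.47,.47],[.84,.47],[.84,.10]])
    roi=np.zeros(brown.shape,np.uint8)
    cv2.fillConvexPoly(roi,proj(n,[[*p,.03] for p in P]).astype(int),1)
    m=((h[...,1]<75)&(h[...,2]>45)&(roi>0)).astype(np.uint8)
    m=cv2.morphologyEx(m,cv2.MORPH_CLOSE,np.ones((5,5)))
    out=[]
    for c in cv2.findContours(m,cv2.RETR_EXTERNAL,cv2.CHAIN_APPROX_NONE)[0]:
        if cv2.contourArea(c)<120: continue
        c=cv2.convexHull(c)
        M=cv2.moments(c);u,v=M['m10']/M['m00'],M['m01']/M['m00']
        p=onz(n,u,v,.029)
        w=np.float32([onz(n,*q[0],.045)[:2]*1000 for q in c])
        (_,sz,a)=cv2.minAreaRect(w)
        if sz[0]<sz[1]: a-=90; sz=sz[::-1]
        out.append((p[:2].round(4),np.round(sz),round((a+90)%180-90,1),(round(u,1),round(v,1))))
    return out
E
python3 - <<'E'
from h import *
t=cv2.imread("pics/top0.png");s=cv2.imread("pics/scene0.png")
for n,i in(("top",t),("scene",s)):
    for o in carts(n,i): print(n,*o)
g=t.max(2).astype(np.float32)
# case rim edges: a-crop coords /3.8+165 ; fit lines by max gradient along profiles
def edge(p,q,half=4,sgn=None):
    p=np.array(p)/3.8+165-.37;q=np.array(q)/3.8+165-.37
    d=(q-p)/np.linalg.norm(q-p);nrm=np.array([-d[1],d[0]]);pts=[]
    for f in np.linspace(.12,.88,30):
        c=p+f*(q-p);k=np.arange(-half,half+.01,.1)
        x=(c+k[:,None]*nrm).astype(np.float32)
        pr=cv2.GaussianBlur(cv2.remap(g,x[:,0],x[:,1],cv2.INTER_LINEAR).reshape(1,-1),(0,0),3)[0]
        gr=np.gradient(pr)*sgn;j=gr.argmax();pts.append(c+k[j]*nrm)
    vx,vy,x0,y0=cv2.fitLine(np.float32(pts),cv2.DIST_HUBER,0,.01,.01).ravel()
    r=np.abs((np.array(pts)-[x0,y0])@[-vy,vx]);print('res',r.mean().round(2))
    return np.cross([x0,y0,1],[x0+vx*50,y0+vy*50,1])
A,B,C,D=(455,160),(725,120),(745,247),(472,290)
L={'bot':edge(D,C,sgn=-1),'left':edge(A,D,sgn=1,half=3),'right':edge(B,C,sgn=1 if 0 else -1*-1 if 0 else 1,half=3)}
# orientation check both signs for right
L['right-']=edge(B,C,sgn=-1,half=3);L['left-']=edge(A,D,sgn=-1,half=3)
for l in('left','left-','right','right-'):
    x=np.cross(L['bot'],L[l]);x=x[:2]/x[2];w=onz("top",*x,.1)
    a=L[l];ang=np.degrees(np.arctan2(-a[0],a[1]))
    print(l,x.round(2),w.round(4))
E
```

```text
top [0.6147 0.2714] [120.  48.] 1.3 (197.3, 189.9)
scene [0.5724 0.2805] [222.  64.] -11.4 (330.9, 194.0)
res 0.26
res 0.15
res 0.14
res 0.04
res 0.16
left [291.44 240.55] [ 0.4198 -0.1032  0.1   ]
left- [288.3  241.02] [ 0.4179 -0.0913  0.1   ]
right [361.04 230.28] [ 0.4619 -0.367   0.1   ]
right- [358.42 230.67] [ 0.4603 -0.3571  0.1   ]
```

```bash
sed -i 's/P=np.float32.*/P=np.float32([[.36,.02],[.36,.40],[.72,.40],[.72,.02]])/' h.py
python3 - <<'E'
from h import *
t=cv2.imread("pics/top0.png");s=cv2.imread("pics/scene0.png")
for n,i in(("top",t),("scene",s)):
    print(ray(n,0,0)[0].round(3))
    for o in carts(n,i): print(n,*o)
C=np.array([.5042,-.2225]);X=np.array([.9875,.1575]);Y=np.array([-.1575,.9875])
# check: predicted rim corners and follower grip centre in both views
P=[[*(C+a*X*.0645+b*Y*.136),.1] for a in(-1,1) for b in(-1,1)]+[[*(C+Y*.12),.089],[*(C-X*.0715),.114]]
for n,o,f in(("top",165,3.8),("scene",np.array([160,130]),4)): print(((proj(n,P)-o)*f).round(0).tolist())
E
```

```text
[ 0.472 -0.014  1.792]
top [0.4363 0.1359] [119.  46.] -6.1 (230.3, 235.1)
top [0.4548 0.3029] [110.  44.] 1.4 (188.5, 229.9)
top [0.6147 0.2714] [120.  48.] 1.3 (197.3, 189.9)
[ 1.516 -0.032  1.339]
scene [0.5368 0.2844] [305.  64.] -11.2 (330.8, 186.8)
scene [0.4323 0.1341] [150.  42.] -3.8 (291.8, 166.8)
[[745.0, 248.0], [476.0, 288.0], [724.0, 121.0], [456.0, 160.0], [481.0, 222.0], [613.0, 275.0]]
[[30.0, 125.0], [302.0, 92.0], [35.0, 228.0], [320.0, 192.0], [295.0, 150.0], [165.0, 94.0]]
```

```bash
cat >> h.py <<'E'
C=np.array([.5042,-.2225]);PSI=9.06
def case(x,y,z): 
    c,s=np.cos(np.radians(PSI)),np.sin(np.radians(PSI))
    return np.array([C[0]+c*x-s*y,C[1]+s*x+c*y,z])
def incase(p):
    c,s=np.cos(np.radians(PSI)),np.sin(np.radians(PSI));d=np.array(p[:2])-C
    return np.array([c*d[0]+s*d[1],-s*d[0]+c*d[1]])
def yawof(s):
    M=R.from_rotvec(s["tcp_rot"]).as_matrix();return np.degrees(np.arctan2(M[1,0],M[0,0])),M
def to(p):  # shift (cm, tool axes) to world tcp p
    s=read_state();y,M=yawof(s)
    return (M.T@(np.array(p)-s["tool_pos"])*100).round(2)
def show():
    s=read_state();y,M=yawof(s)
    print('t',round(s["time"],2),'tcp',s["tool_pos"].round(4),'case',(incase(s["tool_pos"])*1000).round(1),'yaw',round(y,2),'tilt',M[:,2].round(3)[:2],'F',s["wrist_force"].round(1),'w',round(s["width"]*85,1),'g',s["grip_force"])
E
python3 -c "
from h import *
show();print(to(case(0,.12,.26)))"
```

```text
t 0.1 tcp [ 0.2133 -0.6397  0.238 ] case [-353.  -366.2] yaw 18.44 tilt [-0.001  0.002] F [ 0.4 -0.  -1.2] w 85.2 g 0.0
[ 42.75 -42.22  -2.1 ]
```

move_arm(series=[8.5,4.28,-4.22,-0.2,0,0,0,8.5,4.28,-4.22,-0.2,0,0,0,8.5,4.28,-4.22,-0.2,0,0,0,8.5,4.28,-4.22,-0.2,0,0,0,8.5,4.28,-4.22,-0.2,0,0,0])

```text
time: 0.72
tool_pos: [0.3501, -0.3705, 0.2489]
tcp_rot: [-3.101, -0.502, -0.0]
wrist_force: [1.0, -0.2, 0.7]
width: 0.994
grip_force: 0.0
```

move_arm(series=[8.5,4.28,-4.22,-0.2,0,0,0,8.5,4.28,-4.22,-0.2,0,0,0,8.5,4.28,-4.22,-0.2,0,0,0,8.5,4.28,-4.22,-0.2,0,0,0,8.5,4.28,-4.22,-0.2,0,0,0])

```text
time: 1.35
tool_pos: [0.4863, -0.1028, 0.2591]
tcp_rot: [3.101, 0.503, -0.0]
wrist_force: [0.7, -0.4, 0.4]
width: 0.995
grip_force: 0.0
```

move_arm(series=[6,0,0,0,0,0,-10.08,6,0,0,0,0,0,-10.08,6,0,0,0,0,0,-10.08,6,0,0,0,0,0,-10.08,6,0,0,0,0,0,-10.08])

```text
time: 1.98
tool_pos: [0.4857, -0.1045, 0.2587]
tcp_rot: [-2.586, -1.783, 0.001]
wrist_force: [0.3, 0.4, -0.4]
width: 0.701
grip_force: 0.0
```

move_arm(series=[6,0,0,0,0,0,-10.08,6,0,0,0,0,0,-10.08,6,0,0,0,0,0,-10.08,6,0,0,0,0,0,0,6,0,0,0,0,0,0])

```text
time: 2.6
tool_pos: [0.4859, -0.1046, 0.259]
tcp_rot: [-2.042, -2.387, 0.0]
wrist_force: [0.6, 0.3, -0.9]
width: 0.705
grip_force: 0.0
```

```bash
python3 -c "
from h import *
show();print(to(case(0,.12,.26)))
cv2.imwrite('pics/t1.png',read_camera('top')[:,:,::-1]);s=read_camera('scene')[:,:,::-1];cv2.imwrite('pics/s1.png',s)
cv2.imwrite('pics/s1c.png',cv2.resize(s[90:190,150:300],None,fx=4,fy=4,interpolation=cv2.INTER_CUBIC))"
```

```text
t 2.6 tcp [ 0.4859 -0.1046  0.259 ] case [  0.5 119.3] yaw 98.91 tilt [-0.  0.] F [ 0.6  0.3 -0.9] w 59.9 g 0.0
[ 0.07 -0.05 -0.1 ]
```

View pics/s1c.png

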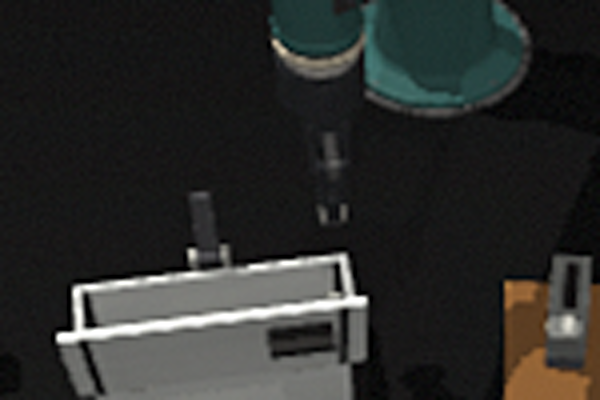

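move_arm(series=[6,-0.2,0,5.5,0,0,-0.15,6,0,0,5.5,0,0,0,6,0,0,4,0,0,0,6,0,0,2,0,0,0,6,0,0,1.2,0,0,0])

```text
time: 3.32
tool_pos: [0.4856, -0.1064, 0.0759]
tcp_rot: [-2.035, -2.391, 0.001]
wrist_force: [-0.7, 1.0, -0.4]
width: 0.704
grip_force: 0.0
```

move_arm(series=[3.0,0,0,0,0,0,0,3.0,0,0,0,0,0,0,3.0,0,0,0,0,0,0,3.0,0,0,0,0,0,0,3.0,0,0,0,0,0,0], grip_force=20)

```text
time: 3.95
tool_pos: [0.488, -0.1065, 0.0781]
tcp_rot: [2.034, 2.39, 0.004]
wrist_force: [5.3, 1.4, -8.0]
width: 0.415
grip_force: 26.5
```

```bash
python3 -c "
from h import *
show()"
```

```text
t 3.95 tcp [ 0.488  -0.1065  0.0781] case [  2.2 117.1] yaw 99.19 tilt [ 0.004 -0.   ] F [ 5.3  1.4 -8. ] w 35.3 g 26.530100405216217
```

move_arm(series=[3.0,0,0.25,-0.2,0,0,0,3.0,0,0,0,0,0,0,3.0,0,0,0,0,0,0])

```text
time: 4.32
tool_pos: [0.488, -0.1063, 0.0781]
tcp_rot: [-2.035, -2.392, 0.002]
wrist_force: [4.6, -2.7, -19.9]
width: 0.414
grip_force: 25.3
```

```bash
python3 -c "
from h import *
show()"
```

```text
t 4.33 tcp [ 0.488  -0.1063  0.0781] case [  2.3 117.3] yaw 99.22 tilt [-0.001 -0.   ] F [  4.6  -2.7 -19.9] w 35.2 g 25.25446504354477
```

move_arm(series=[6,0,0,0,0,0,0,6,0,0,0,0,0,0,6,0,0,-5.5,0,0,0,6,0,0,-5.5,0,0,0,6,0,0,-5.5,0,0,0])

```text
time: 4.95
tool_pos: [0.4892, -0.1061, 0.2479]
tcp_rot: [2.034, 2.391, 0.002]
wrist_force: [1.2, 0.6, -0.0]
width: 0.697
grip_force: 0.0
```

```bash
sed -i 's/^C=np.*/C=np.array([.5065,-.2221]);PSI=9.15/' h.py
cat >> h.py <<'E'
def look():
    show();i=np.ascontiguousarray(read_camera("top")[:,:,::-1])
    for o in carts("top",i): print(*o, 'shift',to([*o[0],.2]),'turn',round(yawof(read_state())[0]-90-o[2],1))
    return i
E
python3 -c "
from h import *
look()"
```

```text
t 4.95 tcp [ 0.4892 -0.1061  0.2479] case [  1.3 117.2] yaw 99.24 tilt [ 0.002 -0.   ] F [ 1.2  0.6 -0. ] w 59.3 g 0.0
[0.4352 0.1347] [115.  45.] -6.2 (230.6, 235.3) shift [24.86 -1.95  5.5 ] turn 15.4
[0.4548 0.3029] [111.  44.] 1.4 (188.5, 229.8) shift [41.14  2.69  5.47] turn 7.8
[0.6148 0.2714] [120.  48.] 1.3 (197.3, 189.9) shift [35.47 17.97  5.73] turn 7.9
```

move_arm(series=[6,4.97,-0.39,0,0,0,0,6,4.97,-0.39,0,0,0,0,6,4.97,-0.39,0,0,0,0,6,4.97,-0.39,0,0,0,0,6,4.97,-0.39,0,0,0,0])

```text
time: 5.62
tool_pos: [0.4297, 0.1376, 0.2461]
tcp_rot: [2.035, 2.392, 0.004]
wrist_force: [0.1, 0.4, -0.0]
width: 0.703
grip_force: 0.0
```

move_arm(series=[6,0,0,3,0,0,7.7,6,0,0,3,0,0,7.7,6,0,0,0,0,0,0,6,0,0,0,0,0,0])

```text
time: 6.12
tool_pos: [0.4307, 0.1361, 0.186]
tcp_rot: [2.335, 2.1, 0.003]
wrist_force: [0.1, 0.2, 0.2]
width: 0.703
grip_force: 0.0
```

```bash
python3 -c "
from h import *
show();print(to([.4352,.1347,.065]))"
```

```text
t 6.12 tcp [0.4307 0.1361 0.186 ] case [-17.9 365.7] yaw 83.94 tilt [0.002 0.001] F [0.1 0.2 0.2] w 59.8 g 0.0
[-0.1   0.44 12.1 ]
```

move_arm(series=[6,-0.1,0.44,5,0,0,0,6,0,0,4,0,0,0,6,0,0,2,0,0,0,6,0,0,1.1,0,0,0,6,0,0,0,0,0,0])

```text
time: 6.75
tool_pos: [0.4347, 0.1345, 0.064]
tcp_rot: [2.337, 2.099, 0.001]
wrist_force: [0.4, 0.5, -0.6]
width: 0.705
grip_force: 0.0
```

move_arm(series=[3,0,0,0,0,0,0,3,0,0,0,0,0,0,3,0,0,0,0,0,0,3,0,0,0,0,0,0,3,0,0,0,0,0,0], grip_force=60)

```text
time: 7.38
tool_pos: [0.4362, 0.1349, 0.0653]
tcp_rot: [2.336, 2.097, 0.006]
wrist_force: [1.6, -1.2, 6.9]
width: 0.41
grip_force: 60.9
```

move_arm(series=[3,0,0,-5.5,0,0,0,3,0,0,-5.5,0,0,0,3,0,0,-5.5,0,0,0,3,0,0,-1,0,0,0,3,0,0,0,0,0,0])

```text
time: 8.0
tool_pos: [0.4334, 0.1344, 0.2375]
tcp_rot: [-2.337, -2.098, 0.001]
wrist_force: [-0.8, -0.6, -5.5]
width: 0.408
grip_force: 63.1
```

```bash
python3 -c "
from h import *
show()
print(to(case(0,-.103,.240)))
i=read_camera('scene')[:,:,::-1]
cv2.imwrite('pics/g1.png',cv2.resize(i[60:210,180:380],None,fx=3,fy=3,interpolation=cv2.INTER_CUBIC))"
```

```text
t 8.0 tcp [0.4334 0.1344 0.2375] case [-15.5 363.6] yaw 83.83 tilt [-0.001 -0.   ] F [-0.8 -0.6 -5.5] w 34.7 g 63.081843852996826
[-44.59  13.82  -0.25]
```

View pics/g1.png

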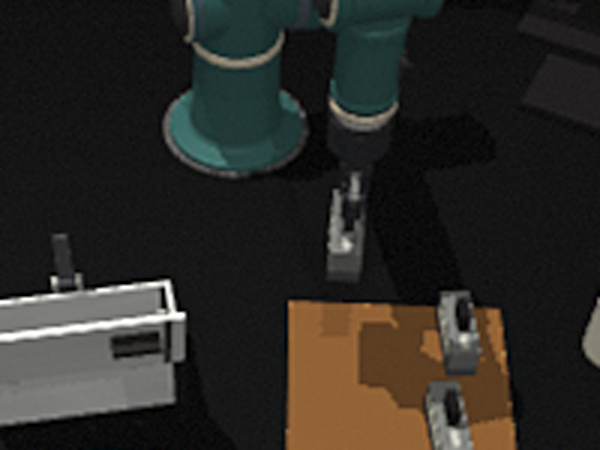

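The cartridge is held level and upright (about (345,240) in the crop). Next I carry it over the case.

move_arm(series=[3,-5.57,1.73,0,0,0,0,3,-5.57,1.73,0,0,0,0,3,-5.57,1.73,0,0,0,0,3,-5.57,1.73,0,0,0,0,3,-5.57,1.73,0,0,0,0])

```text
time: 8.68
tool_pos: [0.4881, -0.1528, 0.2343]
tcp_rot: [-2.334, -2.094, 0.004]
wrist_force: [0.6, 0.6, -3.7]
width: 0.409
grip_force: 62.9
```

move_arm(series=[3,-5.57,1.73,0,0,0,0,3,-5.57,1.73,0,0,0,0,3,-5.57,1.73,0,0,0,0,3,0,0,0,0,0,-7.65,3,0,0,0,0,0,-7.65])

```text
time: 9.3
tool_pos: [0.5216, -0.3233, 0.233]
tcp_rot: [-2.029, -2.387, 0.001]
wrist_force: [-0.5, 0.2, -4.0]
width: 0.411
grip_force: 62.9
```

move_arm(series=[3,0,0,0,0,0,0,3,0,0,0,0,0,0])

```text
time: 9.55
tool_pos: [0.5228, -0.3226, 0.2359]
tcp_rot: [-2.038, -2.386, 0.001]
wrist_force: [0.4, -0.4, -3.1]
width: 0.408
grip_force: 62.8
```

```bash
python3 -c "
from h import *
show()
print(to(case(0,-.103,.170)))
for n in('top','scene'):cv2.imwrite('pics/h_%s.png'%n,read_camera(n)[:,:,::-1])
t=cv2.imread('pics/h_top.png');s=cv2.imread('pics/h_scene.png')
a=cv2.resize(t[170:270,265:385],None,fx=4,fy=4,interpolation=cv2.INTER_CUBIC);b=cv2.resize(s[110:210,150:250],None,fx=4,fy=4,interpolation=cv2.INTER_CUBIC)
cv2.imwrite('pics/h.png',np.hstack([a,b])[:, :800])"
```

```text
t 9.55 tcp [ 0.5228 -0.3226  0.2359] case [ 1.000e-01 -1.018e+02] yaw 99.01 tilt [-0.003  0.002] F [ 0.4 -0.4 -3.1] w 34.7 g 62.84950375556946
[-0.13  0.01  6.59]
```

View pics/h.png

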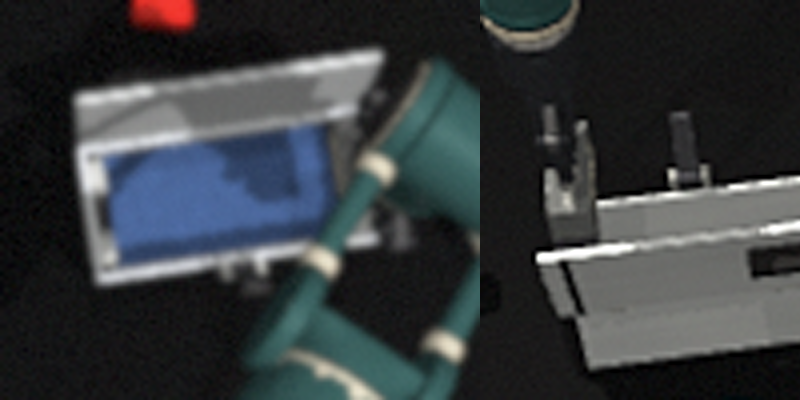

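```bash
python3 -c "
from h import *
P=[case(.055,y,z) for z in(.226,.2) for y in(-.122,-.082)]
print(((proj('scene',P)-[150,110])*4+[480,0]).round(0))
P=[case(x,y,.1) for x in (-.0645,) for y in(-.136,.136)]
print(((proj('scene',P)-[150,110])*4+[480,0]).round(0),((proj('top',P)-[265,170])*4).round(0))"
```

```text
[[547. 215.]
 [592. 209.]
 [552. 233.]
 [597. 228.]]
[[550. 207.]
 [822. 174.]] [[384. 238.]
 [100. 281.]]
```

move_arm(series=[3,0,0,5.0,0,0,-0.1,3,0,0,4,0,0,0,3,0,0,2,0,0,0,3,0,0,0,0,0,0])

```text
time: 10.15
tool_pos: [0.5227, -0.3226, 0.1266]
tcp_rot: [-2.033, -2.39, 0.001]
wrist_force: [-0.1, 0.0, -4.3]
width: 0.407
grip_force: 62.8
```

move_arm(series=[3,0,0,2,0,0,0,3,0,0,1.5,0,0,0,3,0,0,1,0,0,0,3,0,0,0.8,0,0,0,3,0,0,0,0,0,0])

```text
time: 10.78
tool_pos: [0.5232, -0.3231, 0.0744]
tcp_rot: [-2.035, -2.392, 0.0]
wrist_force: [0.6, 1.1, -4.0]
width: 0.412
grip_force: 62.8
```

```bash
python3 -c "
from h import *
show()"
```

```text
t 10.78 tcp [ 0.5232 -0.3231  0.0744] case [   0.5 -102.4] yaw 99.23 tilt [-0.001  0.001] F [ 0.6  1.1 -4. ] w 35.0 g 62.75931358337402
```

move_arm(series=[3,0,0,0.4,0,0,0,3,0,0,0.25,0,0,0,6,0,0,0,0,0,0,6,0,0,0,0,0,0,6,0,0,0,0,0,0])

```text
time: 11.4
tool_pos: [0.5242, -0.3238, 0.0696]
tcp_rot: [2.035, 2.392, 0.0]
wrist_force: [0.5, 0.3, -0.2]
width: 0.701
grip_force: 0.0
```

move_arm(series=[6,0,0,-3,0,0,0,6,0,0,-5.5,0,0,0,6,0,0,-5.5,0,0,0,6,0,0,-3.5,0,0,0,6,0,0,0,0,0,0])

```text
time: 12.02
tool_pos: [0.526, -0.3249, 0.2491]
tcp_rot: [2.029, 2.386, 0.002]
wrist_force: [-0.1, -0.2, 0.0]
width: 0.702
grip_force: 0.0
```

```bash
python3 -c "
from h import *
cv2.imwrite('pics/c1.png',look())"
```

```text
t 12.03 tcp [ 0.526  -0.3249  0.2491] case [   2.9 -104.6] yaw 99.23 tilt [ 0.008 -0.005] F [-0.1 -0.2  0. ] w 59.7 g 0.0
[0.4548 0.3029] [110.  44.] 1.4 (188.5, 229.9) shift [63.02  3.14  4.43] turn 7.8
[0.6145 0.2714] [120.  48.] 1.3 (197.3, 190.0) shift [57.35 18.4   4.5 ] turn 7.9
```

move_arm(series=[6,5.25,0.26,0,0,0,0,6,5.25,0.26,0,0,0,0,6,5.25,0.26,0,0,0,0,6,5.25,0.26,0,0,0,0,6,5.25,0.26,0,0,0,0])

```text
time: 12.7
tool_pos: [0.4928, -0.0605, 0.2415]
tcp_rot: [-2.034, -2.39, 0.003]
wrist_force: [-0.3, -0.1, 0.3]
width: 0.702
grip_force: 0.0
```

move_arm(series=[6,5.25,0.26,0,0,0,0,6,5.25,0.26,0,0,0,0,6,5.25,0.26,0,0,0,0,6,5.25,0.26,0,0,0,0,6,5.25,0.26,0,0,0,0])

```text
time: 13.32
tool_pos: [0.4636, 0.2002, 0.2416]
tcp_rot: [-2.035, -2.392, 0.004]
wrist_force: [1.3, -0.4, 0.4]
width: 0.701
grip_force: 0.0
```

move_arm(series=[6,5.25,0.26,1,0,0,0,6,5.25,0.26,2,0,0,0,6,0,0,3,0,0,7.8,6,0,0,0,0,0,0,6,0,0,0,0,0,0])

```text
time: 13.95
tool_pos: [0.4532, 0.3028, 0.1834]
tcp_rot: [-2.192, -2.25, 0.002]
wrist_force: [0.6, -0.1, 0.3]
width: 0.7
grip_force: 0.0
```

```bash
python3 -c "
from h import *
show();print(to([.4548,.3029,.065]))
for o in carts('scene',np.ascontiguousarray(read_camera('scene')[:,:,::-1])):print(*o)
look()"
```

```text
t 13.95 tcp [0.4532 0.3028 0.1834] case [ 30.9 526.7] yaw 91.52 tilt [-0.001 -0.001] F [ 0.6 -0.1  0.3] w 59.5 g 0.0
[1.000e-02 1.700e-01 1.184e+01]
[0.5368 0.2844] [305.  64.] -11.2 (330.8, 186.8)
t 14.0 tcp [0.4539 0.303  0.1844] case [ 31.6 526.8] yaw 91.47 tilt [0.001 0.   ] F [-0.1 -0.6  1.4] w 59.7 g 0.0
[0.4573 0.3331] [158. 107.] 1.7 (181.0, 229.1) shift [ 2.99  0.38 -1.51] turn -0.3
[0.6146 0.2715] [120.  48.] 1.3 (197.3, 190.0) shift [-3.56 15.95 -1.49] turn 0.1
```

move_arm(series=[6,0,0.1,5,0,0,0,6,0,0,4,0,0,0,6,0,0,1.8,0,0,0,6,0,0,1.1,0,0,0,6,0,0,0,0,0,0])

```text
time: 14.68
tool_pos: [0.455, 0.3036, 0.0653]
tcp_rot: [2.194, 2.249, 0.001]
wrist_force: [-0.2, -0.1, 0.1]
width: 0.706
grip_force: 0.0
```

move_arm(series=[3,0,0,0,0,0,0,3,0,0,0,0,0,0,3,0,0,0,0,0,0,3,0,0,0,0,0,0,3,0,0,0,0,0,0], grip_force=60)

```text
time: 15.3
tool_pos: [0.4558, 0.3044, 0.0666]
tcp_rot: [2.193, 2.249, 0.005]
wrist_force: [0.4, 0.3, 6.0]
width: 0.409
grip_force: 61.3
```

move_arm(series=[3,0,0,-5.5,0,0,0,3,0,0,-5.5,0,0,0,3,0,0,-5.5,0,0,0,3,0,0,-1,0,0,0,3,0,0,0,0,0,0])

```text
time: 15.92
tool_pos: [0.4542, 0.3033, 0.2394]
tcp_rot: [2.194, 2.249, -0.0]
wrist_force: [-0.6, 1.0, -4.4]
width: 0.409
grip_force: 62.1
```

```bash
python3 -c "
from h import *
show()
print(to(case(0,-.056,.240)))"
```

```text
t 15.93 tcp [0.4542 0.3033 0.2394] case [ 31.9 527. ] yaw 91.43 tilt [-0. -0.] F [-0.6  1.  -4.4] w 34.7 g 62.10458993911743
[-58.2    4.67  -0.06]
```

move_arm(series=[3,-5.82,0.467,0,0,0,0,3,-5.82,0.467,0,0,0,0,3,-5.82,0.467,0,0,0,0,3,-5.82,0.467,0,0,0,0,3,-5.82,0.467,0,0,0,0])

```text
time: 16.55
tool_pos: [0.4828, 0.0114, 0.2359]
tcp_rot: [-2.19, -2.246, 0.006]
wrist_force: [0.4, -0.4, -3.8]
width: 0.409
grip_force: 61.9
```

move_arm(series=[3,-5.82,0.467,0,0,0,0,3,-5.82,0.467,0,0,0,0,3,-5.82,0.467,0,0,0,0,3,-5.82,0.467,0,0,0,0,3,-5.82,0.467,0,0,0,0])

```text
time: 17.18
tool_pos: [0.5137, -0.278, 0.2354]
tcp_rot: [-2.189, -2.244, 0.002]
wrist_force: [0.7, 0.3, -2.0]
width: 0.408
grip_force: 61.9
```

move_arm(series=[3,0,0,0,0,0,-7.7,3,0,0,0,0,0,0,3,0,0,0,0,0,0])

```text
time: 17.55
tool_pos: [0.5146, -0.276, 0.2374]
tcp_rot: [-2.037, -2.386, 0.001]
wrist_force: [-0.8, -0.0, -3.3]
width: 0.402
grip_force: 62.0
```

```bash
python3 -c "
from h import *
show()
print(to(case(0,-.056,.07)))"
```

```text
t 17.55 tcp [ 0.5146 -0.276   0.2374] case [ -0.6 -54.5] yaw 99.04 tilt [-0.004  0.002] F [-0.8 -0.  -3.3] w 34.2 g 61.95356369018555
[-0.19  0.12 16.74]
```

move_arm(series=[3,0,0.05,5.0,0,0,0,3,0,0,4,0,0,0,3,0,0,2,0,0,0,3,0,0,0,0,0,0])

```text
time: 18.05
tool_pos: [0.515, -0.2758, 0.128]
tcp_rot: [-2.035, -2.389, 0.001]
wrist_force: [0.4, 0.5, -2.1]
width: 0.406
grip_force: 61.9
```

move_arm(series=[3,0,0,2,0,0,0,3,0,0,1.5,0,0,0,3,0,0,1,0,0,0,3,0,0,0.8,0,0,0,3,0,0,0,0,0,0])

```text
time: 18.68
tool_pos: [0.5157, -0.2769, 0.0759]
tcp_rot: [-2.037, -2.39, 0.0]
wrist_force: [-0.1, -0.2, -3.7]
width: 0.408
grip_force: 61.8
```

```bash
python3 -c "
from h import *
show()"
```

```text
t 18.68 tcp [ 0.5157 -0.2769  0.0759] case [  0.3 -55.5] yaw 99.12 tilt [-0.001  0.001] F [-0.1 -0.2 -3.7] w 34.7 g 61.84275984764099
```

move_arm(series=[3,0,0,0.4,0,0,0,3,0,0,0.3,0,0,0,6,0,0,0,0,0,0,6,0,0,0,0,0,0,6,0,0,0,0,0,0])

```text
time: 19.3
tool_pos: [0.5167, -0.2774, 0.0705]
tcp_rot: [2.037, 2.39, 0.0]
wrist_force: [-0.7, 1.3, -0.6]
width: 0.701
grip_force: 0.0
```

move_arm(series=[6,0,0,-3,0,0,0,6,0,0,-5.5,0,0,0,6,0,0,-5.5,0,0,0,6,0,0,-3.5,0,0,0,6,0,0,0,0,0,0])

```text
time: 19.92
tool_pos: [0.5184, -0.2785, 0.2497]
tcp_rot: [2.032, 2.384, 0.002]
wrist_force: [0.4, -1.3, 0.3]
width: 0.702
grip_force: 0.0
```

```bash
python3 -c "
from h import *
cv2.imwrite('pics/c2.png',look())"
```

```text
t 19.93 tcp [ 0.5184 -0.2785  0.2497] case [  2.8 -57.6] yaw 99.13 tilt [ 0.008 -0.005] F [ 0.4 -1.3  0.3] w 59.6 g 0.0
[0.6147 0.2715] [120.  48.] 1.3 (197.3, 189.9) shift [52.69 18.34  4.6 ] turn 7.8
```

move_arm(series=[6,5.27,1.83,0,0,0,0,6,5.27,1.83,0,0,0,0,6,5.27,1.83,0,0,0,0,6,5.27,1.83,0,0,0,0,6,5.27,1.83,0,0,0,0])

```text
time: 20.6
tool_pos: [0.5634, -0.0007, 0.2422]
tcp_rot: [-2.036, -2.389, 0.004]
wrist_force: [0.4, 0.5, -0.1]
width: 0.704
grip_force: 0.0
```

move_arm(series=[6,5.27,1.83,0,0,0,0,6,5.27,1.83,0,0,0,0,6,5.27,1.83,0,0,0,0,6,5.27,1.83,0,0,0,0,6,5.27,1.83,0,0,0,0])

```text
time: 21.22
tool_pos: [0.6121, 0.2736, 0.2417]
tcp_rot: [-2.036, -2.39, 0.006]
wrist_force: [0.2, 0.6, 1.1]
width: 0.703
grip_force: 0.0
```

move_arm(series=[6,0,0,3,0,0,7.8,6,0,0,3,0,0,0,6,0,0,0,0,0,0])

```text
time: 21.6
tool_pos: [0.6095, 0.2711, 0.1785]
tcp_rot: [-2.192, -2.245, 0.016]
wrist_force: [-0.5, -0.6, -0.2]
width: 0.704
grip_force: 0.0
```

```bash
python3 -c "
from h import *
show();print(to([.6147,.2715,.065]))
s=np.ascontiguousarray(read_camera('scene')[:,:,::-1])
cv2.imwrite('pics/d.png',cv2.resize(s[100:230,250:380],None,fx=4,fy=4,interpolation=cv2.INTER_CUBIC))"
```

```text
t 21.6 tcp [0.6095 0.2711 0.1785] case [180.1 470.5] yaw 91.36 tilt [-0.01  -0.004] F [-0.5 -0.6 -0.2] w 59.8 g 0.0
[ 0.07  0.64 11.35]
```

View pics/d.png

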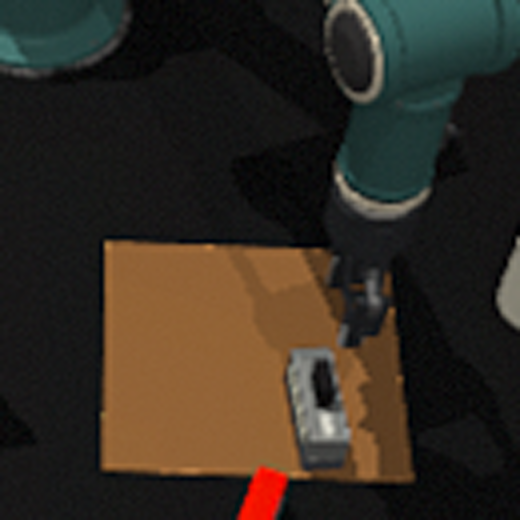

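```bash
python3 -c "
from h import *
print(((proj('scene',[[.6147,.2715,.085],[.6147,.2715,.055],[.6697,.2915,.003],[.6697,.2515,.003],[.6095,.2711,.17]])-[250,100])*4).round(0))
for o in carts('scene',np.ascontiguousarray(read_camera('scene')[:,:,::-1])):print(*o)
look()"
```

```text
[[328. 378.]
 [323. 396.]
 [342. 473.]
 [301. 474.]
 [342. 318.]]
[0.6096 0.2696] [141.  52.] 2.3 (329.2, 201.8)
t 21.7 tcp [0.6125 0.2718 0.1834] case [183.2 470.8] yaw 91.32 tilt [-0.003 -0.001] F [ 0.1 -0.3  1. ] w 59.5 g 0.0
[0.4457 0.3216] [126.  31.] -69.0 (183.8, 232.1) shift [  5.34 -16.65  -1.5 ] turn 70.3
[0.5491 0.3034] [351. 171.] 7.2 (189.0, 206.2) shift [ 3.28 -6.36 -1.5 ] turn -5.9
```

Scene projection matches the cartridge (grip near (322,382) in the crop; not moved). Grasping.

move_arm(series=[6,0,0.2,5,0,0,0,6,0,0,4,0,0,0,6,0,0,1.8,0,0,0,6,0,0,1.0,0,0,0,6,0,0,0,0,0,0])

```text
time: 22.38
tool_pos: [0.6159, 0.2725, 0.0677]
tcp_rot: [2.195, 2.247, 0.002]
wrist_force: [0.6, -0.9, 0.8]
width: 0.698
grip_force: 0.0
```

move_arm(series=[3,0,0,0,0,0,0,3,0,0,0,0,0,0,3,0,0,0,0,0,0,3,0,0,0,0,0,0,3,0,0,0,0,0,0], grip_force=60)

```text
time: 23.0
tool_pos: [0.6161, 0.273, 0.069]
tcp_rot: [2.195, 2.247, 0.004]
wrist_force: [-1.8, 0.8, 7.1]
width: 0.408
grip_force: 61.6
```

move_arm(series=[3,0,0,-5.5,0,0,0,3,0,0,-5.5,0,0,0,3,0,0,-5.5,0,0,0,3,0,0,-1,0,0,0,3,0,0,0,0,0,0])

```text
time: 23.62
tool_pos: [0.6151, 0.2721, 0.2414]
tcp_rot: [2.195, 2.247, 0.0]
wrist_force: [0.1, 0.6, -4.2]
width: 0.405
grip_force: 62.4
```

```bash
python3 -c "
from h import *
show()
print(to(case(0,-.009,.240)))"
```

```text
t 23.62 tcp [0.6151 0.2721 0.2414] case [185.8 470.7] yaw 91.33 tilt [ 0. -0.] F [ 0.1  0.6 -4.2] w 34.4 g 62.41943120956421
[-50.05 -11.88   0.13]
```

move_arm(series=[3,0,0,0,0,0,-7.8,3,-4,-4.65,0,0,0,0,3,-4,-4.65,0,0,0,0,3,-4,-4.65,0,0,0,0,3,-4,-4.65,0,0,0,0])

```text
time: 24.25
tool_pos: [0.4534, 0.0831, 0.2375]
tcp_rot: [-2.034, -2.389, 0.009]
wrist_force: [-0.1, -1.5, -3.1]
width: 0.406
grip_force: 62.7
```

```bash
python3 -c "
from h import *
show()
print(to(case(0,-.009,.240)))"
```

```text
t 24.25 tcp [0.4534 0.0831 0.2375] case [ -3.9 309.8] yaw 99.17 tilt [-0.007 -0.001] F [-0.1 -1.5 -3.1] w 34.5 g 62.68104314804077
[-31.88   0.38  -0.24]
```

move_arm(series=[3,-5.3,0.04,0,0,0,0,3,-5.3,0,0,0,0,0,3,-5.3,0,0,0,0,0,3,-5.3,0,0,0,0,0,3,-5.3,0,0,0,0,0])

```text
time: 24.88
tool_pos: [0.4973, -0.1777, 0.2376]
tcp_rot: [-2.034, -2.386, 0.003]
wrist_force: [0.4, 0.3, -4.7]
width: 0.404
grip_force: 62.9
```

move_arm(series=[3,-5.2,0,0,0,0,0,3,0,0,0,0,0,0,3,0,0,0,0,0,0])

```text
time: 25.25
tool_pos: [0.5058, -0.2273, 0.2382]
tcp_rot: [-2.035, -2.385, 0.002]
wrist_force: [-0.2, 1.5, -3.6]
width: 0.405
grip_force: 62.7
```

```bash
python3 -c "
from h import *
show()
print(to(case(0,-.009,.070)))"
```

```text
t 25.25 tcp [ 0.5058 -0.2273  0.2382] case [-1.5 -5. ] yaw 99.07 tilt [-0.006  0.003] F [-0.2  1.5 -3.6] w 34.5 g 62.724366188049316
[-0.47  0.24 16.82]
```

move_arm(series=[3,-0.2,0.1,5.0,0,0,0,3,0,0,4,0,0,0,3,0,0,2,0,0,0,3,0,0,0,0,0,0])

```text
time: 25.75
tool_pos: [0.5062, -0.2271, 0.1283]
tcp_rot: [-2.031, -2.387, 0.002]
wrist_force: [-0.4, -0.1, -4.7]
width: 0.403
grip_force: 62.7
```

move_arm(series=[3,0,0,2,0,0,0,3,0,0,1.5,0,0,0,3,0,0,1,0,0,0,3,0,0,0.8,0,0,0,3,0,0,0,0,0,0])

```text
time: 26.38
tool_pos: [0.5085, -0.2297, 0.0782]
tcp_rot: [-2.037, -2.39, 0.0]
wrist_force: [0.2, -0.4, -3.0]
width: 0.408
grip_force: 62.6
```

```bash
python3 -c "
from h import *
show()"
```

```text
t 26.38 tcp [ 0.5085 -0.2297  0.0782] case [ 0.8 -7.8] yaw 99.13 tilt [-0.001  0.001] F [ 0.2 -0.4 -3. ] w 34.7 g 62.61660933494568
```

move_arm(series=[3,0,0,0.35,0,0,0,3,0,0,0.25,0,0,0,6,0,0,0,0,0,0,6,0,0,0,0,0,0,6,0,0,0,0,0,0])

```text
time: 27.0
tool_pos: [0.5095, -0.2303, 0.0735]
tcp_rot: [2.037, 2.39, 0.001]
wrist_force: [-0.9, -0.3, -0.5]
width: 0.704
grip_force: 0.0
```

move_arm(series=[6,0,0,-3,0,0,0,6,0,0,-5.5,0,0,0,6,0,0,-5.5,0,0,0,6,4.5,0,-3.5,0,0,0,6,5,0,0,0,0,0])

```text
time: 27.62
tool_pos: [0.4964, -0.1365, 0.2529]
tcp_rot: [2.034, 2.383, 0.006]
wrist_force: [0.5, 0.0, -1.1]
width: 0.7
grip_force: 0.0
```

move_arm(series=[6,5,0,0,0,0,0,6,5,0,0,0,0,0,6,5,0,0,0,0,0,6,0,0,0,0,0,0])

```text
time: 28.12
tool_pos: [0.4695, 0.0147, 0.2482]
tcp_rot: [2.032, 2.396, 0.002]
wrist_force: [0.8, 0.3, 0.4]
width: 0.703
grip_force: 0.0
```

```bash
python3 -c "
from h import *
cv2.imwrite('pics/e.png',look())
t=cv2.imread('pics/e.png')
P=np.hstack([cv2.resize(t[165:255,270:380],None,fx=5,fy=5,interpolation=cv2.INTER_CUBIC)])
cv2.imwrite('pics/e2.png',P)
print(((proj('top',[case(0,y,.089) for y in(-.11,-.07,-.03,.0,.04,.08,.12)])-[270,165])*5).round(0).tolist())"
```

```text
t 28.12 tcp [0.4695 0.0147 0.2482] case [  1.1 239.6] yaw 99.4 tilt [0.001 0.001] F [0.8 0.3 0.4] w 59.7 g 0.0
[0.4674 0.081 ] [196.  83.] -19.4 (244.2, 227.4) shift [6.74 0.84 4.82] turn 28.7
[[404.0, 244.0], [353.0, 252.0], [301.0, 260.0], [262.0, 266.0], [211.0, 273.0], [159.0, 281.0], [108.0, 289.0]]
```

View pics/e2.png

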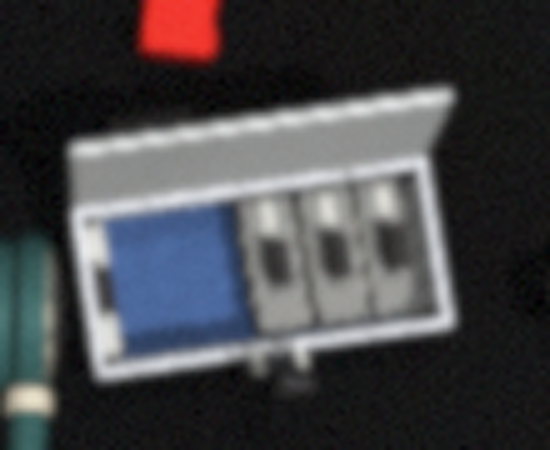

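move_arm(series=[6,-4,-0.1,0,0,0,0.2,6,-4.1,0,0,0,0,0,6,-4,0,0,0,0,0,6,0,0,3,0,0,0,6,0,0,0,0,0,0])

```text
time: 28.8
tool_pos: [0.486, -0.1091, 0.2154]
tcp_rot: [-2.042, -2.381, 0.004]
wrist_force: [-0.5, -0.1, -0.0]
width: 0.703
grip_force: 0.0
```

```bash
python3 -c "
from h import *
show();print(to(case(0,.118,.074)))"
```

```text
t 28.8 tcp [ 0.486  -0.1091  0.2154] case [ -2.2 114.8] yaw 98.77 tilt [-0.005  0.001] F [-0.5 -0.1 -0. ] w 59.7 g 0.0
[ 0.29  0.29 14.14]
```

move_arm(series=[6,0.1,0.15,5,0,0,0,6,0,0,4,0,0,0,6,0,0,2,0,0,0,6,0,0,1.5,0,0,0,6,0,0,0,0,0,0])

```text
time: 29.42
tool_pos: [0.489, -0.1065, 0.0925]
tcp_rot: [-2.041, -2.387, 0.001]
wrist_force: [0.0, 0.3, 0.5]
width: 0.707
grip_force: 0.0
```

```bash
python3 -c "
from h import *
show();print(to(case(0,.118,.074)))"
```

```text
t 29.43 tcp [ 0.489  -0.1065  0.0925] case [  1.1 116.9] yaw 98.93 tilt [-0.001  0.   ] F [0.  0.3 0.5] w 60.1 g 0.0
[ 0.11 -0.11  1.85]
```

move_arm(series=[6,0.1,-0.05,1,0,0,0,6,0,0,0.8,0,0,0,6,0,0,0,0,0,0,3,0,0,0,0,0,0,3,0,0,0,0,0,0], grip_force=60)

```text
time: 30.05
tool_pos: [0.488, -0.1058, 0.0755]
tcp_rot: [-2.04, -2.387, 0.002]
wrist_force: [-4.9, -0.1, 6.7]
width: 0.404
grip_force: 61.1
```

move_arm(series=[3,0,0,0,0,0,0,3,0,0,0,0,0,0,3,0,0,0,0,0,0,3,-0.3,0,0,0,0,0,3,-0.5,0,0,0,0,0])

```text
time: 30.68
tool_pos: [0.489, -0.1122, 0.0755]
tcp_rot: [-2.04, -2.385, -0.001]
wrist_force: [-4.5, 5.3, 6.4]
width: 0.405
grip_force: 61.2
```

move_arm(series=[3,-1,0,0,0,0,0,3,-1,0,0,0,0,0,3,-1,0,0,0,0,0,3,-1,0,0,0,0,0,3,-1,0,0,0,0,0])

```text
time: 31.3
tool_pos: [0.4969, -0.1617, 0.0754]
tcp_rot: [-2.04, -2.385, -0.001]
wrist_force: [-2.5, 5.6, 6.9]
width: 0.408
grip_force: 61.1
```

```bash
python3 -c "
from h import *
show()"
```

```text
t 31.3 tcp [ 0.4969 -0.1617  0.0754] case [ 0.2 61.2] yaw 98.91 tilt [-0.002  0.003] F [-2.5  5.6  6.9] w 34.7 g 61.13604962825775
```

move_arm(series=[3,-1,0,0,0,0,0,3,-1,0,0,0,0,0,3,-1,0,0,0,0,0,3,-1,0,0,0,0,0,3,-0.5,0,0,0,0,0])

```text
time: 31.92
tool_pos: [0.5041, -0.2063, 0.0754]
tcp_rot: [-2.04, -2.385, -0.001]
wrist_force: [-4.2, 6.1, 6.5]
width: 0.404
grip_force: 61.1
```

move_arm(series=[3,-0.4,0,0,0,0,0,3,-0.4,0,0,0,0,0,3,-0.3,0,0,0,0,0,3,-0.3,0,0,0,0,0,3,-0.3,0,0,0,0,0])

```text
time: 32.55
tool_pos: [0.5064, -0.2211, 0.0754]
tcp_rot: [-2.039, -2.383, -0.004]
wrist_force: [-3.6, 12.9, 9.2]
width: 0.405
grip_force: 61.3
```

```bash
python3 -c "
from h import *
show()"
```

```text
t 32.55 tcp [ 0.5064 -0.2211  0.0754] case [0.1 1. ] yaw 98.89 tilt [-0.003  0.006] F [-3.6 12.9  9.2] w 34.5 g 61.32283329963684
```

move_arm(series=[3,-0.3,0,0,0,0,0,3,-0.3,0,0,0,0,0,3,-0.15,0,0,0,0,0])

```text
time: 32.92
tool_pos: [0.5074, -0.2271, 0.0754]
tcp_rot: [-2.038, -2.381, -0.006]
wrist_force: [-3.9, 16.5, 11.7]
width: 0.404
grip_force: 61.6
```

move_arm(series=[3,-0.15,0,0,0,0,0,3,0,0,0,0,0,0])

```text
time: 33.17
tool_pos: [0.5075, -0.228, 0.0754]
tcp_rot: [-2.038, -2.38, -0.007]
wrist_force: [-3.3, 17.1, 12.6]
width: 0.402
grip_force: 61.6
```

```bash
python3 -c "
from h import *
show()"
```

```text
t 33.17 tcp [ 0.5075 -0.228   0.0754] case [ 0. -6.] yaw 98.86 tilt [-0.004  0.009] F [-3.3 17.1 12.6] w 34.2 g 61.63425922393799
```

move_arm(series=[3,-0.2,0,0,0,0,0,3,-0.2,0,0,0,0,0,3,0,0,0,0,0,0])

```text
time: 33.55
tool_pos: [0.5075, -0.2281, 0.0754]
tcp_rot: [-2.035, -2.374, -0.013]
wrist_force: [-5.0, 30.2, 17.7]
width: 0.405
grip_force: 62.2
```

```bash
python3 -c "
from h import *
show()
t=read_camera('top')[:,:,::-1];s=read_camera('scene')[:,:,::-1]
a=cv2.resize(t[170:260,270:380],None,fx=4,fy=4,interpolation=cv2.INTER_CUBIC);b=cv2.resize(s[100:190,155:245],None,fx=4,fy=4,interpolation=cv2.INTER_CUBIC)
cv2.imwrite('pics/f.png',np.hstack([a,b]))"
```

```text
t 33.55 tcp [ 0.5075 -0.2281  0.0754] case [ 0.  -6.1] yaw 98.81 tilt [-0.006  0.016] F [-5.  30.2 17.7] w 34.4 g 62.173200845718384
```

View pics/f.png

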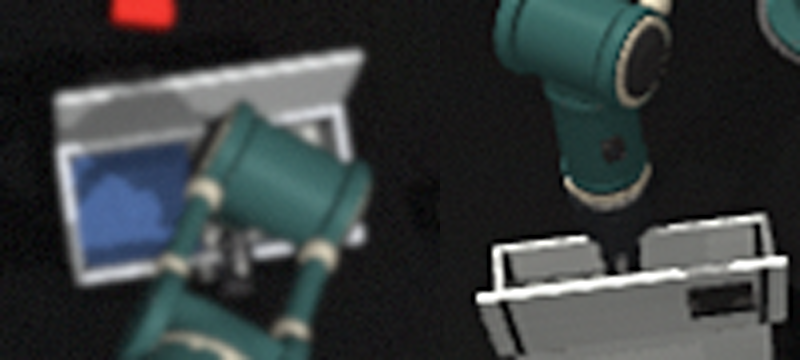

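move_arm(series=[3,0.3,0,0,0,0,0,3,0,0,0,0,0,0,6,0,0,0,0,0,0,6,0,0,0,0,0,0,6,0,0,0,0,0,0])

```text
time: 34.28
tool_pos: [0.5091, -0.2346, 0.075]
tcp_rot: [2.042, 2.387, -0.0]
wrist_force: [-0.1, -0.0, 0.6]
width: 0.7
grip_force: 0.0
```

move_arm(series=[6,0,0,-3,0,0,0,6,0,0,-5.5,0,0,0,6,0,0,-5.5,0,0,0,6,5,0,-3.5,0,0,0,6,5,0,0,0,0,0])

```text
time: 34.9
tool_pos: [0.4957, -0.1359, 0.2545]
tcp_rot: [2.04, 2.379, 0.005]
wrist_force: [0.8, -0.2, -1.2]
width: 0.702
grip_force: 0.0
```

move_arm(series=[1,6,0,0,0,0,0,1,6,0,0,0,0,0,1,6,0,0,0,0,0,1,6,0,0,0,0,0,1,0,0,0,0,0,0])

```text
time: 35.52
tool_pos: [0.4554, 0.1051, 0.25]
tcp_rot: [-2.035, -2.393, -0.002]
wrist_force: [0.5, -0.0, -0.7]
width: 0.124
grip_force: 0.0
```

```bash
python3 -c "
from h import *
show()
t=read_camera('top')[:,:,::-1];s=read_camera('scene')[:,:,::-1]
a=cv2.resize(t[170:260,270:380],None,fx=4,fy=4,interpolation=cv2.INTER_CUBIC);b=cv2.resize(s[120:210,155:245],None,fx=4,fy=4,interpolation=cv2.INTER_CUBIC)
cv2.imwrite('pics/k.png',np.hstack([a,b]))
for n,o in(('top',[270,170]),('scene',[155,120])):
  for A in (1.75,1.8,1.85,1.9,1.95,2.0):
    P=[case(.0645-.129*np.cos(A)+dx*np.sin(A),y,.101+.129*np.sin(A)+dx*np.cos(A)*1) for dx in(0,) for y in(-.136,.136)]
    print(n,A,((proj(n,P)-o)*4+[0 if n=='top' else 440,0]).round(0).tolist())"
```

```text
t 35.52 tcp [0.4554 0.1051 0.25  ] case [  1.6 331.2] yaw 99.26 tilt [0.    0.001] F [ 0.5 -0.  -0.7] w 10.5 g 0.0
top 1.75 [[366.0, 69.0], [61.0, 114.0]]
top 1.8 [[364.0, 62.0], [60.0, 107.0]]
top 1.85 [[363.0, 55.0], [59.0, 101.0]]
top 1.9 [[361.0, 49.0], [58.0, 94.0]]
top 1.95 [[359.0, 42.0], [57.0, 87.0]]
top 2.0 [[358.0, 36.0], [56.0, 81.0]]
scene 1.75 [[472.0, 203.0], [780.0, 165.0]]
scene 1.8 [[473.0, 210.0], [781.0, 171.0]]
scene 1.85 [[473.0, 217.0], [782.0, 178.0]]
scene 1.9 [[474.0, 223.0], [784.0, 185.0]]
scene 1.95 [[474.0, 230.0], [785.0, 191.0]]
scene 2.0 [[475.0, 238.0], [786.0, 198.0]]
```

View pics/k.png

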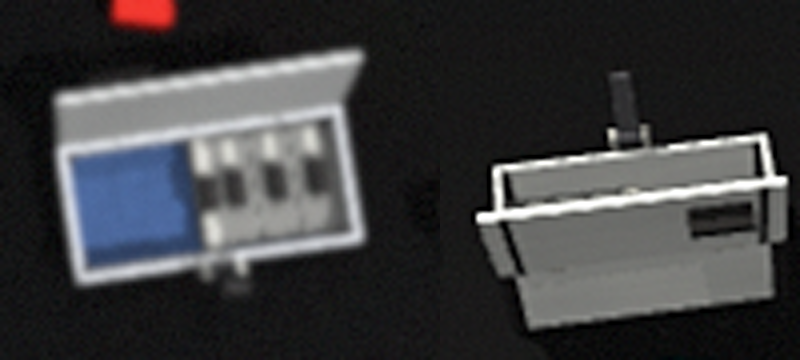

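```bash
python3 -c "
from h import *
print(((proj('top',[case(0,y,.085) for y in(-.11,-.07,-.03,-.003)])-[270,170])*4).round(0).tolist())
print(((proj('top',[case(-.05,-.13,.058),case(0.05,-.13,.058),case(0,-.13,.1)])-[270,170])*4).round(0).tolist())
im=cv2.imread('pics/k.png')[:,:440];g=im.max(2).astype(float)
p0=proj('top',[case(0,-.13,.085)])[0];p1=proj('top',[case(0,.02,.085)])[0]
f=lambda p:(p-[270,170])*4
ks=np.linspace(0,1,76);pts=np.float32([f(p0+k*(p1-p0)) for k in ks])
v=cv2.remap(np.float32(cv2.GaussianBlur(g,(0,0),3)),pts[:,0],pts[:,1],cv2.INTER_LINEAR).ravel()
for k,x in zip(ks,v): print(int(-130+k*150),int(x),end='; ')
"
```

```text
[[323.0, 176.0], [281.0, 182.0], [240.0, 188.0], [212.0, 192.0]]
[[346.0, 224.0], [329.0, 123.0], [346.0, 172.0]]
-130 165; -128 144; -126 122; -124 104; -122 92; -120 86; -118 81; -116 77; -114 72; -112 67; -110 63; -108 59; -106 55; -104 52; -102 50; -100 52; -98 57; -96 67; -94 80; -92 95; -90 109; -88 120; -86 128; -84 132; -82 133; -80 130; -78 123; -76 112; -74 99; -72 85; -70 73; -68 64; -66 58; -64 54; -62 53; -60 56; -58 63; -56 74; -54 88; -52 102; -50 114; -47 123; -45 128; -44 130; -42 131; -39 129; -37 123; -36 114; -34 101; -32 87; -29 75; -27 66; -26 60; -24 56; -21 56; -19 58; -18 64; -16 72; -13 80; -11 84; -10 86; -8 83; -5 78; -3 72; -2 66; 0 61; 2 57; 4 54; 6 54; 8 55; 10 60; 12 66; 14 72; 16 78; 18 84; 20 90;
```

```bash
python3 -c "
from h import *
acc=np.mean([read_camera('top').max(2).astype(float) for _ in range(4)],0).astype(np.float32)
np.save('acc.npy',acc)
for x in(-.045,-.03,.03,.045):
  ys=np.arange(-.150,-.04,.003)
  p=np.float32(proj('top',[case(x,y,.058) for y in ys]))
  v=cv2.remap(acc,p[:,0],p[:,1],cv2.INTER_CUBIC).ravel()
  print(x,[(int(round(y*1000)),int(a)) for y,a in zip(ys,v)])
p=proj('top',[case(0,-.13,.1),case(0,-.136,.1),case(0,-.13,.006),case(0,-.13,.058)]);print(p.round(1))
"
```

```text
-0.045 [(-150, 39), (-147, 79), (-144, 132), (-141, 177), (-138, 203), (-135, 187), (-132, 142), (-129, 104), (-126, 86), (-123, 83), (-120, 89), (-117, 93), (-114, 98), (-111, 109), (-108, 122), (-105, 133), (-102, 138), (-99, 140), (-96, 143), (-93, 143), (-90, 137), (-87, 127), (-84, 126), (-81, 135), (-78, 139), (-75, 140), (-72, 139), (-69, 141), (-66, 144), (-63, 147), (-60, 146), (-57, 144), (-54, 141), (-51, 132), (-48, 124), (-45, 124), (-42, 133)]
-0.03 [(-150, 42), (-147, 82), (-144, 134), (-141, 185), (-138, 203), (-135, 182), (-132, 142), (-129, 103), (-126, 87), (-123, 91), (-120, 97), (-117, 111), (-114, 131), (-111, 148), (-108, 153), (-105, 156), (-102, 156), (-99, 156), (-96, 156), (-93, 155), (-90, 151), (-87, 148), (-84, 150), (-81, 154), (-78, 156), (-75, 157), (-72, 156), (-69, 156), (-66, 156), (-63, 155), (-60, 156), (-57, 156), (-54, 158), (-51, 158), (-48, 156), (-45, 157), (-42, 157)]
0.03 [(-150, 36), (-147, 75), (-144, 130), (-141, 177), (-138, 201), (-135, 184), (-132, 139), (-129, 100), (-126, 89), (-123, 90), (-120, 106), (-117, 133), (-114, 161), (-111, 186), (-108, 197), (-105, 191), (-102, 177), (-99, 161), (-96, 152), (-93, 148), (-90, 143), (-87, 136), (-84, 139), (-81, 149), (-78, 158), (-75, 168), (-72, 183), (-69, 195), (-66, 195), (-63, 186), (-60, 168), (-57, 151), (-54, 144), (-51, 136), (-48, 131), (-45, 135), (-42, 147)]
0.045 [(-150, 42), (-147, 81), (-144, 129), (-141, 177), (-138, 199), (-135, 180), (-132, 141), (-129, 103), (-126, 81), (-123, 80), (-120, 92), (-117, 119), (-114, 156), (-111, 189), (-108, 203), (-105, 201), (-102, 186), (-99, 166), (-96, 154), (-93, 151), (-90, 149), (-87, 150), (-84, 151), (-81, 150), (-78, 154), (-75, 169), (-72, 188), (-69, 204), (-66, 205), (-63, 187), (-60, 165), (-57, 153), (-54, 150), (-51, 150), (-48, 149), (-45, 149), (-42, 151)]
[[356.6 213. ]
 [358.1 212.8]
 [351.9 213.7]
 [354.4 213.4]]
```

The row is packed: the seams sit 40 mm apart, and the end wall rim shows the same 4 mm offset, so there's no gap at the wall. Next is the lid, from behind.

```bash
sed -i 's/^C=np.*/C=np.array([.5059,-.2182]);PSI=9.15/' h.py; python3 -c "
from h import *
show();print(to(case(.165,-.04,.27)))"
```

```text
t 35.83 tcp [0.4564 0.1004 0.2497] case [  1.8 322.4] yaw 98.78 tilt [-0. -0.] F [-0.   0.1  0.2] w 9.8 g 0.0
[-36.14  16.55  -2.02]
```

move_arm(series=[0,0,5,-0.5,0,0,-0.35,0,0,6,-0.5,0,0,0,0,0,5.7,-0.5,0,0,0,0,-4,0,-0.5,0,0,0,0,-5.5,0,0,0,0,0])

```text
time: 36.45
tool_pos: [0.6376, 0.0329, 0.2691]
tcp_rot: [-2.034, -2.393, 0.0]
wrist_force: [-0.1, 0.5, -0.3]
width: 0.001
grip_force: 0.0
```

move_arm(series=[0,-5.5,0,0,0,0,0,0,-5.5,0,0,0,0,0,0,-5.5,0,0,0,0,0,0,-5.5,0,0,0,0,0,0,-4.6,0,0,0,0,0])

```text
time: 37.08
tool_pos: [0.6785, -0.2323, 0.2693]
tcp_rot: [-2.039, -2.39, 0.001]
wrist_force: [0.6, 1.3, 0.1]
width: -0.001
grip_force: 0.0
```

move_arm(series=[0,0,0,0,0,0,0,0,0,0,0,0,0,0])

```text
time: 37.33
tool_pos: [0.6785, -0.2291, 0.2692]
tcp_rot: [-2.037, -2.39, -0.0]
wrist_force: [-1.2, -0.1, -0.3]
width: 0.0
grip_force: 0.0
```

```bash
python3 -c "
from h import *
show();print(to(case(.145,-.04,.212)))
cv2.imwrite('pics/l.png',read_camera('scene')[60:240,130:370,::-1].repeat(3,0).repeat(3,1))"
```

```text
t 37.33 tcp [ 0.6785 -0.2291  0.2692] case [168.7 -38.2] yaw 99.13 tilt [-0.001  0.001] F [-1.2 -0.1 -0.3] w 0.0 g 0.0
[-0.19 -2.36  5.72]
```

View pics/l.png

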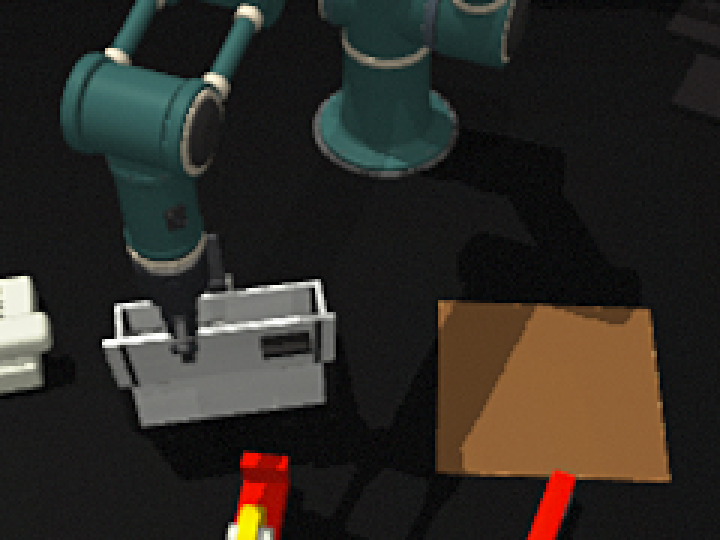

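move_arm(series=[0,0,0,3,0,0,0,0,0,0,2.7,0,0,0,0,0,-1.5,0,0,0,0,0,0,-1.5,0,0,0,0,0,0,-1,0,0,0,0])

```text
time: 38.0
tool_pos: [0.6392, -0.2345, 0.215]
tcp_rot: [2.033, 2.392, 0.001]
wrist_force: [0.0, 0.1, 1.0]
width: -0.003
grip_force: 0.0
```

move_arm(series=[0,0,-1,0,0,0,0,0,0,-1,0,0,0,0,0,0,-1,0,0,0,0,0,0,-1,0,0,0,0,0,0,0,0,0,0,0])

```text
time: 38.62
tool_pos: [0.6004, -0.2412, 0.2141]
tcp_rot: [2.033, 2.391, 0.001]
wrist_force: [2.5, -0.2, 2.4]
width: -0.0
grip_force: 1.6
```

```bash
python3 -c "
from h import *
show()"
```

```text
t 38.62 tcp [ 0.6004 -0.2412  0.2141] case [ 89.7 -37.7] yaw 99.25 tilt [ 0.002 -0.001] F [ 2.5 -0.2  2.4] w -0.0 g 1.572379629506031
```

move_arm(series=[0,0,-1.5,0,0,0,0,0,0,-1.6,0.15,0,0,0,0,0,-1,0.3,0,0,0,0,0,-1,0.3,0,0,0,0,0,-0.9,0.5,0,0,0])

```text
time: 39.25
tool_pos: [0.5401, -0.2505, 0.2]
tcp_rot: [-2.034, -2.393, 0.0]
wrist_force: [1.9, 0.5, 4.3]
width: -0.002
grip_force: 2.0
```

move_arm(series=[0,0,-0.95,0.5,0,0,0,0,0,-0.8,0.65,0,0,0,0,0,-0.8,0.7,0,0,0,0,0,0,0,0,0,0])

```text
time: 39.75
tool_pos: [0.5139, -0.2542, 0.1801]
tcp_rot: [-2.033, -2.391, 0.002]
wrist_force: [0.1, 0.8, 0.8]
width: 0.003
grip_force: 0.0
```

```bash
python3 -c "
from h import *
show();print(to(case(.0039,-.038,.1827)))
cv2.imwrite('pics/m.png',read_camera('scene')[80:230,130:290,::-1].repeat(4,0).repeat(4,1))"
```

```text
t 39.75 tcp [ 0.5139 -0.2542  0.1801] case [  2.2 -36.8] yaw 99.25 tilt [-0.004  0.001] F [0.1 0.8 0.8] w 0.3 g 0.0
[-0.12  0.17 -0.26]
```

View pics/m.png

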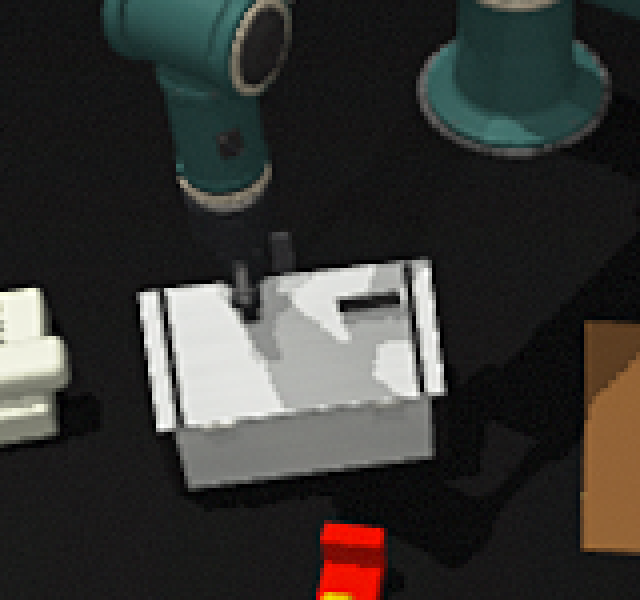

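move_arm(series=[0,0,-0.6,0.6,0,0,0,0,0,-0.6,0.8,0,0,0,0,0,-0.5,0.9,0,0,0,0,0,-0.45,0.9,0,0,0,0,0,-0.3,0.8,0,0,0])

```text
time: 40.42
tool_pos: [0.4907, -0.2585, 0.1408]
tcp_rot: [-2.034, -2.393, 0.001]
wrist_force: [-1.3, 0.1, 4.0]
width: 0.002
grip_force: 1.7
```

move_arm(series=[0,0,-0.25,0.7,0,0,0,0,0,-0.1,0.6,0,0,0,0,0,-0.1,0.5,0,0,0,0,0,0,0.3,0,0,0,0,0,0,0,0,0,0])

```text
time: 41.05
tool_pos: [0.4873, -0.259, 0.1203]
tcp_rot: [-2.035, -2.394, -0.001]
wrist_force: [-0.3, -0.1, -0.4]
width: 0.003
grip_force: 0.0
```

```bash
python3 -c "
from h import *
show()"
```

```text
t 41.05 tcp [ 0.4873 -0.259   0.1203] case [-24.8 -37.3] yaw 99.27 tilt [0. 0.] F [-0.3 -0.1 -0.4] w 0.2 g 0.0
```

move_arm(series=[0,0,0,0.3,0,0,0,0,0,0,0.2,0,0,0,0,0,0,0.2,0,0,0,0,0,0,0,0,0,0])

```text
time: 41.55
tool_pos: [0.4875, -0.2592, 0.1169]
tcp_rot: [2.034, 2.394, 0.0]
wrist_force: [-7.5, 4.4, 19.6]
width: -0.003
grip_force: 9.7
```

```bash
python3 -c "
from h import *
show()"
```

```text
t 41.55 tcp [ 0.4875 -0.2592  0.1169] case [-24.6 -37.5] yaw 99.29 tilt [ 0. -0.] F [-7.5  4.4 19.6] w -0.3 g 9.659995714318939
```

move_arm(series=[0,0,0,-3,0,0,0,0,0,0,-5.5,0,0,0,0,0,0,-5.5,0,0,0,0,1.5,-5,-0.5,0,0,0,0,2.3,-5,0,0,0,0])

```text
time: 42.18
tool_pos: [0.3826, -0.2383, 0.2603]
tcp_rot: [2.032, 2.392, 0.001]
wrist_force: [-0.2, -0.7, 0.0]
width: -0.001
grip_force: 0.0
```

move_arm(series=[0,0,-1.5,0,0,0,0,0,0,0,0,0,0,0,0,0,0,0,0,0,0])

```text
time: 42.55
tool_pos: [0.3687, -0.2407, 0.259]
tcp_rot: [2.034, 2.393, 0.001]
wrist_force: [-0.5, 0.3, -0.5]
width: -0.004
grip_force: 0.0
```

```bash
python3 -c "
from h import *
show()
for B in(1.75,1.9,2.05):
  P=[case(-.0715,0,.114),case(-.0715+.075*np.cos(B),0,.114+.075*np.sin(B))]
  print(B,((proj('scene',P)-[155,120])*4+[440,0]).round().tolist(),((proj('top',P)-[270,170])*4).round().tolist())
print(to(case(-.145,0,.177)))"
```

```text
t 42.55 tcp [ 0.3687 -0.2407  0.259 ] case [-139.    -0.4] yaw 99.27 tilt [ 0.001 -0.   ] F [-0.5  0.3 -0.5] w -0.4 g 0.0
1.75 [[629.0, 135.0], [620.0, 74.0]] [[221.0, 268.0], [234.0, 285.0]]
1.9 [[629.0, 135.0], [619.0, 68.0]] [[221.0, 268.0], [235.0, 296.0]]
2.05 [[629.0, 135.0], [619.0, 64.0]] [[221.0, 268.0], [237.0, 308.0]]
[ 0.04 -0.61  8.19]
```

move_arm(series=[0,0,0,4,0,0,0,0,0,0,4.2,0,0,0,0,0,1.5,0,0,0,0,0,0,1.2,0,0,0,0,0,0,1,0,0,0,0])

```text
time: 43.18
tool_pos: [0.4067, -0.2351, 0.1791]
tcp_rot: [2.031, 2.392, -0.0]
wrist_force: [-3.4, -0.8, 2.4]
width: 0.001
grip_force: 1.5
```

move_arm(series=[0,0,1,0,0,0,0,0,0,0.8,0,0,0,0,0,0,0.8,0.1,0,0,0,0,0,0,0,0,0,0])

```text
time: 43.68
tool_pos: [0.4305, -0.2298, 0.1757]
tcp_rot: [2.034, 2.394, 0.001]
wrist_force: [-1.0, 0.0, -0.2]
width: -0.0
grip_force: 0.0
```

```bash
python3 -c "
from h import *
show();print(to(case(-.0647,0,.1728)))"
```

```text
t 43.67 tcp [ 0.4305 -0.2298  0.1757] case [-76.3   0.5] yaw 99.29 tilt [0.001 0.   ] F [-1.   0.  -0.2] w -0.0 g 0.0
[-0.06  1.16  0.29]
```

move_arm(series=[0,0,1.15,0.3,0,0,0,0,0,1.0,0.5,0,0,0,0,0,0.85,0.7,0,0,0,0,0,0.7,0.85,0,0,0,0,0,0,0,0,0,0])

```text
time: 44.3
tool_pos: [0.4664, -0.2236, 0.151]
tcp_rot: [-2.033, -2.393, 0.0]
wrist_force: [-0.1, 0.5, -0.0]
width: -0.001
grip_force: 0.0
```

```bash
python3 -c "
from h import *
show();print(to(case(-.0347,0,.1421)))"
```

```text
t 44.3 tcp [ 0.4664 -0.2236  0.151 ] case [-39.9   0.9] yaw 99.31 tilt [-0.001  0.001] F [-0.1  0.5 -0. ] w -0.1 g 0.0
[-0.1   0.52  0.89]
```

move_arm(series=[0,-0.1,0.5,0.9,0,0,0,0,0,0.25,0.8,0,0,0,0,0,0.1,0.7,0,0,0,0,0,0,0,0,0,0])

```text
time: 44.8
tool_pos: [0.4742, -0.2237, 0.1273]
tcp_rot: [-2.033, -2.393, 0.002]
wrist_force: [-0.4, 0.3, 0.6]
width: -0.0
grip_force: 0.0
```

```bash
python3 -c "
from h import *
show()"
```

```text
t 44.8 tcp [ 0.4742 -0.2237  0.1273] case [-32.1  -0.4] yaw 99.3 tilt [-0.001 -0.   ] F [-0.4  0.3  0.6] w -0.0 g 0.0
```

move_arm(series=[0,0,0,0.2,0,0,0,0,0,0,0.2,0,0,0,0,0,0,0.1,0,0,0,0,0,0,0,0,0,0])

```text
time: 45.3
tool_pos: [0.4745, -0.2239, 0.1258]
tcp_rot: [-2.034, -2.394, 0.001]
wrist_force: [-5.9, 4.1, 16.3]
width: 0.002
grip_force: 8.3
```

```bash
python3 -c "
from h import *
show()"
```

```text
t 45.3 tcp [ 0.4745 -0.2239  0.1258] case [-31.9  -0.6] yaw 99.28 tilt [-0.001 -0.   ] F [-5.9  4.1 16.3] w 0.2 g 8.253057031834032
```

move_arm(series=[0,0,0,-3,0,0,0,0,0,0,-5.5,0,0,0,0,0,0,-5.5,0,0,0,0,5,0,0,0,0,0,0,5.5,0,0,0,0,0])

```text
time: 45.92
tool_pos: [0.458, -0.12, 0.2643]
tcp_rot: [2.036, 2.389, 0.001]
wrist_force: [0.7, 0.6, -0.1]
width: -0.004
grip_force: 0.0
```

move_arm(series=[0,5.5,0,0,0,0,0,0,5.5,0,0,0,0,0,0,5.5,0,0,0,0,0,0,0,0,0,0,0,0,0,0,0,0,0,0,0])

```text
time: 46.55
tool_pos: [0.4312, 0.0425, 0.2631]
tcp_rot: [2.033, 2.394, -0.001]
wrist_force: [0.5, -0.7, 0.0]
width: -0.002
grip_force: 0.0
```

```bash
python3 -c "
from h import *
show()
t=read_camera('top')[:,:,::-1];s=read_camera('scene')[:,:,::-1]
a=cv2.resize(t[130:270,120:380],None,fx=1.7,fy=1.7,interpolation=cv2.INTER_CUBIC);b=cv2.resize(s[110:220,145:255],(238*3//2,238*3//2),interpolation=cv2.INTER_CUBIC)
c=np.zeros((357,800,3),np.uint8);c[:238,:442]=a;c[:,442:799]=b
cv2.imwrite('pics/z.png',c)"
```

```text
t 46.55 tcp [0.4312 0.0425 0.2631] case [-32.3 269.3] yaw 99.34 tilt [ 0.    -0.001] F [ 0.5 -0.7  0. ] w -0.1 g 0.0
```

View pics/z.png

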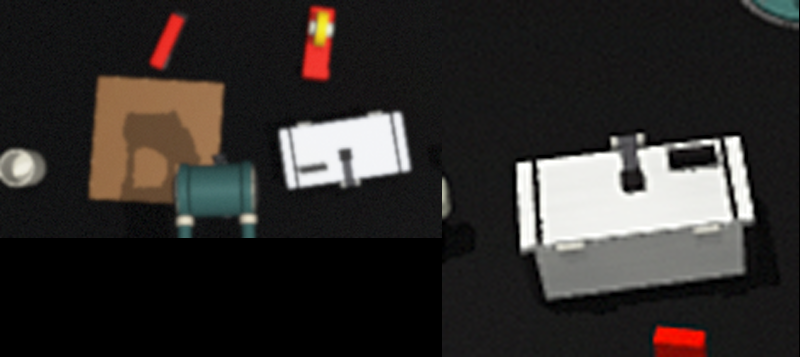

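The picture shows the lid shut flat and the clamp lever lying on it (around (632,165)). The mat is empty and the bystanders look untouched, so I'm handing in.

```bash
python3 -c "
from workcell import *
print(finish_job())"
```

```text
the job is handed in; nothing more can be done
None
```

I packed all three cartridges on the mat tight against the case's end wall with the follower, then shut the lid, folded the clamp down, and handed the job in at about 47 s; no verdict came back.

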